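Nest the steel mixing cups on the workbench

TASK

Put the set of three steel mixing cups away nested in size order: stand the medium cup inside the large cup, and lift the small pail up and off the two hooks of its stand and stand it inside the medium cup. The whole set must end upright on the bench with each vessel standing fully down on the floor of the next; keep them upright, lower them rather than drop them, and leave the other things on the bench where they are.

Things in the scene. Friction and masses are not known exactly. Their poses are not given: they have to be found in the camera images.
- large_cup: the large cup: open, round, plain steel, widest and lowest of the set: 84 mm outside diameter at the rim, 80 at the foot, 45 high, walls 3, floor 4 thick (inner diameter 74 at the floor, 78 at the rim). It stands upright on the bench. Origin at the centre of its underside, z up along its axis
- medium_cup: the medium cup: open, round, plain steel, outside diameter 67 mm at the rim, 65 at the foot, 72 high, walls 3, floor 3 thick (inner diameter 59 at the floor, 61 at the rim). It stands upright and empty on the bench; nested, its rim is 31 mm above the large cup's rim. Origin at the centre of its underside, z up along its axis
- small_pail: the small pail: open round steel, outside 50 mm at the rim, 48 at the foot, 50 high, hung upright on the stand. Rigid wire bail (5 mm wire) in its y-z plane: straight up at y = +-24 to z = 80, out to y = +-46 at z = 98, up to a level bar along y at z = 125. Wooden grip at mid-bar: 12 thick in x, 36 long in y, 18 high, top at z = 136. Origin at the centre of its underside, z up its axis
- pail_grip (a point): the centre of the wooden grip of the small pail, 127 mm above the pail's underside on its axis; axes as the pail's (pinch the grip along x)
- stand: fixed dark steel stand: foot 110 x 90 x 10 mm; two posts at x = 65, y = +-28, 172 high; from each a hook (6 mm wire) reaches to -x, sinks to 154 high at x = 0 and turns up to 166 at its tip, x = -12. The pail hangs by its bar on both at x = 2, 35 clear of the bench; 50 clear between the hooks. To free it lift it 12 to 22 mm, then draw it 60 off to -x before raising it. Origin at bench level, z up
- screwdriver: bystander: a screwdriver lying on the bench, 200 mm long, up to 26 mm high; origin at its middle on the bench, x along it to the tip
- wrench: bystander: a flat steel spanner lying on the bench, 180 mm long, 8 mm high; origin at its middle, x along it
- gear: bystander: a white plastic gear wheel lying flat, 80 mm across, 22 mm high; origin at the centre of its underside
- tape_measure: bystander: a black tape measure standing on edge, 68 x 40 x 66 mm high; origin at the centre of its underside
- jar: bystander: a closed glass jar with a steel lid, 60 mm across, 85 mm high; origin at the centre of its underside
- offcut: bystander: a wooden offcut, 110 x 70 x 30 mm high; origin at the centre of its underside
- brush: bystander: a paint brush lying on the bench, 170 mm long, 20 mm high; origin at its middle on the bench, x along it to the bristles
Not all that is in view belongs to the job. What is shaped like the large_cup but orange or red is not meant.

How it is judged:
By the outcome, as a careful person would: the job done as asked, in the order asked, and still so for the second after the job is handed in, with the robot touching nothing.
It also fails if it takes over 72 s, if anything falls off the work surface, if the arm or the gripper's body presses on something with over 40 N, if the wrist force passes 120 N, or if a joint passes its speed limit or range.

ROBOT

A 6-joint arm with a two-finger parallel gripper is mounted at the origin on the work surface. World frame = base frame: x ahead of the robot, y to its left, z up, the work surface at z = 0. Lengths are in m, angles in rad, forces in N, time in s.
With the tool pointing down it reaches from about 0.35 to 0.725 m from the base axis. Payload 4.3 kg.
Tool frame: the origin (TCP) lies between the finger pads; the fingertips stand 8 mm ahead of it and the grasp point (between the pads) lies 11 mm behind it (env.tips_ahead is the distance from the TCP to the fingertips, in m); z points along the fingers, y is the line along which they close (so a half turn about z gives the same grasp; the last joint's range is limited). The gripper opens to 85 mm and grips with 20 to 120 N. Pads are 22 mm wide; open, the fingers measure 114 mm over their backs; the gripper's body (76 mm by 85 mm) begins 54 mm behind the grasp point. The pads swing forward as they close: fully open they stand 13 mm farther back than shut.
Start: joints at [1.089, 0.377, 0.081, 1.274, 0, 1.46], TCP at [0.209, 0.536, 0.239] pointing down, gripper open.
Joint ranges: [-2.72, 2.72], [-0.84, 1.66], [-1.02, 1.22], [-1.77, 2.12], [-1.37, 1.28], [-3.14, 3.14]. Speed limits (rad/s): [2.57, 2.57, 3.14, 3.14, 3.14, 3.14].

INTERFACE

Orientations are given as a unit quaternion [x, y, z, w].
In Python, from rig import env gives the robot as it stands.
- The arm moves only by the tool jog_arm, never from a script. Its argument "rows" is one flat list of numbers, 7 for each row, row after row: the opening, from -1 (shut) to 1 (fully open), then the shift along the world's x, y, z normalised to -1 to 1, where 1 is 30 mm, then the turn, a rotation vector about the world's x, y, z normalised to -1 to 1, where 1 is 5 degrees. In form: [hand, tx, ty, tz, rx, ry, rz, hand, tx, ty, tz, rx, ry, rz, ...]. A call has 1 to 5 rows; each row shifts and turns the commanded pose from where the row before left it; what a row does not reach is not made up. A row lasts 1/8 s, in which the tool goes at most 62.5 mm and 10.7 degrees, less where a joint would pass 70% of its speed; a pose out of reach is approached as far as the arm can. A call with a number of a shift or a turn outside -1 to 1 is refused whole. A call with a gripper value outside its range is refused whole. The fingers move at their own pace and stop on an object; the grip force is fixed at half the most. Time passes only in rows, so rows that do not move let the fingers close. It gives the time, the measured TCP pose, the force, the opening and the grip force at its end, in the units of the state.
- env.sense(): the state, without advancing time (a new reading comes with each control period).
- env.grab_frame(name): name is "side" or "top" or "wrist"; returns a dict with "color" (480x640x3 uint8, red, green, blue), "intrinsics" (3x3 intrinsics, pixels), "world_from_camera" (4x4, takes a point from camera to world coordinates). Camera axes: x right, y down, z forward; pixel columns grow to the right and rows downward; lengths in m; the calibration is good to about 2 mm. A picture is of the moment at which its call begins. There is no depth.
- env.finish_job(): hands the job in; it is judged then, once.
Trained networks look in the newest picture that a camera, given by its name, has taken for a name from the list of things; names that differ only in an ending like _2 or _b are one class to them, and where a whole thing is asked for, a point or a joint stands for the part that bears it (a point fixed in the world has none). Each returns a list of dicts, best first, with "conf" (0 to 1); they miss things now and then, are a little off and sometimes report something else, mostly with a low value. They report only what shows in the picture. A call takes as long as a camera call. They do not tell look-alikes from the thing itself.
- env.outline_of(label, camera): "pixels" (480x640 bool, what is visible of it).
- env.mark_of(label, camera): "at" ([x, y, z] in m, in world coordinates, good to about 4 mm: a listed point, or the origin of a listed thing).
The state is a dict: "t": time; "qpos": joint angles; "qvel": joint speeds; "joint_torque": joint torques, N m; "position": TCP position; "ee_rot": TCP orientation; "force": force on the tool from outside, world axes, zero at the start; "wrist_torque": the same for the moment, N m; "width": finger opening in m; "finger_force": force on a finger pad.
Only numpy, scipy, OpenCV 4.12 (cv2) and the standard library are available. Lean on these libraries where they do the work, as an engineer would, in place of code of your own. Each camera call takes 0.05 s, during which the arm holds its last target. There are 200 camera calls.

## Working session

There is one attempt and no reset: what is moved stays moved. The work goes in short steps, Python scripts to look and compute and a tool call to move; the robot and the scene stay as the last step left them, time stands still between calls to the robot, and variables do not carry over. Pictures are saved under pics/ and viewed, at most 10 in all, crops included, and the job is handed in when it is done.

Besides the shell and the picture viewer there is one more tool, called after ">>>" as name(argument=value, ...) on one line, values as JSON. jog_arm: Moves the arm, as the interface text tells. Its arguments: {"type":"object","properties":{"rows":{"type":"array","items":{"type":"number","minimum":-1,"maximum":1}}},"required":["rows"]}

```bash
mkdir -p pics; ls
cat > h.py <<'E'
from rig import env
import numpy as np, cv2
def ray(f,u,v):
    K=f["intrinsics"];T=f["world_from_camera"]
    d=T[:3,:3]@np.linalg.solve(K,[u,v,1.]);return T[:3,3],d/np.linalg.norm(d)
def at_z(f,u,v,z):
    o,d=ray(f,u,v);return o+d*(z-o[2])/d[2]
def proj(f,p):
    T=np.linalg.inv(f["world_from_camera"]);q=f["intrinsics"]@(T[:3,:3]@np.asarray(p)+T[:3,3]);return q[:2]/q[2]
E
python3 - <<'E'
from h import *
ims=[]
for c in("side","top"):
    f=env.grab_frame(c);ims.append(f["color"])
    print(c,f["world_from_camera"].round(3).tolist(),f["intrinsics"][0,0])
    cv2.imwrite(f"pics/{c}0.png",f["color"][:,:,::-1])
    for l in("large_cup","medium_cup","small_pail","pail_grip","stand","screwdriver","wrench","gear","tape_measure","jar","offcut","brush"):
        print(l,[(np.round(m["at"],3).tolist(),round(m["conf"],2)) for m in env.mark_of(l,c)[:3]])
print(env.sense())
E
```

```text
pics
side [[0.973, -0.176, 0.151, 0.418], [-0.232, -0.708, 0.667, -0.777], [-0.01, -0.684, -0.73, 0.967], [0.0, 0.0, 0.0, 1.0]] 525.8724868496377
large_cup [([0.684, 0.055, 0.001], 0.96), ([0.389, 0.001, -0.003], 0.86), ([0.848, 0.079, -0.003], 0.85)]
medium_cup [([0.541, -0.148, -0.0], 0.73), ([0.602, -0.306, 0.003], 0.58)]
small_pail [([0.617, 0.301, 0.036], 0.77)]
pail_grip [([0.615, 0.299, 0.162], 0.98)]
stand []
screwdriver [([0.536, 0.161, -0.002], 0.84)]
wrench [([0.541, -0.147, 0.001], 0.73)]
gear [([0.769, -0.231, 0.0], 0.58)]
tape_measure [([0.769, -0.03, -0.001], 0.79)]
jar [([0.775, 0.201, -0.001], 0.92), ([0.544, -0.149, -0.001], 0.6)]
offcut [([0.313, 0.16, -0.0], 0.96)]
brush [([0.318, -0.209, 0.003], 0.75)]
top [[-0.013, -0.985, 0.171, 0.409], [-0.999, 0.019, 0.033, -0.013], [-0.036, -0.17, -0.985, 1.118], [0.0, 0.0, 0.0, 1.0]] 472.11593847186515
large_cup [([0.685, 0.054, -0.001], 0.97), ([0.53, -0.005, -0.0], 0.89), ([0.848, 0.081, -0.003], 0.77)]
medium_cup [([0.592, -0.306, -0.002], 0.73)]
small_pail [([0.62, 0.294, 0.033], 0.69)]
pail_grip [([0.618, 0.293, 0.167]
[... 363 characters left out ...]
3, 'qpos': array([ 1.08871318e+00,  3.77304227e-01,  8.09984730e-02,  1.27441691e+00,
       -2.09891417e-06,  1.46051707e+00]), 'qvel': array([-5.83971204e-04,  7.03744941e-04, -6.49708295e-05,  1.47475302e-03,
       -2.11230735e-04,  9.48702677e-05]), 'joint_torque': array([ 8.30745212e-04, -4.63515365e+01,  2.70156187e+01,  4.29066404e-04,
       -3.26975423e-04, -6.72304537e-06]), 'position': array([0.20889217, 0.53574294, 0.23932636]), 'ee_rot': array([1.84833011e-01, 9.82769941e-01, 3.49202578e-05, 1.17533922e-05]), 'force': array([-0.32217878, -0.09925931,  0.23201561]), 'wrist_torque': array([ 0.02046518, -0.01774388, -0.02211705]), 'finger_force': 0.0, 'width': 0.08531273194866124}
```

View pics/side0.png

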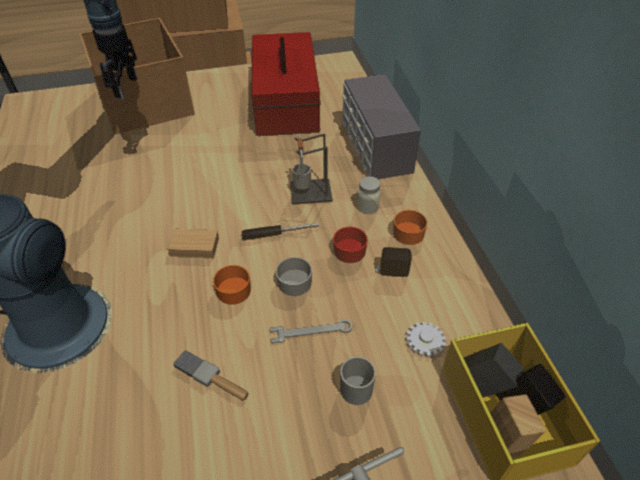

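View pics/top0.png

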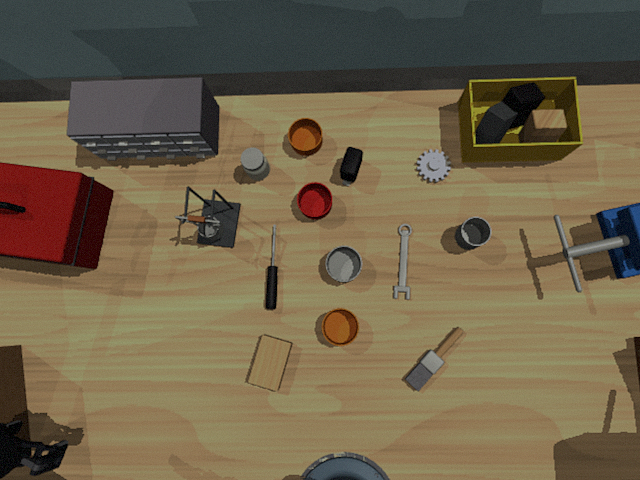

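Top view: steel large cup at (343,265), medium cup at (472,233), pail on its stand at (210,222). The orange and red cups at (340,326), (314,200) and (305,136) are decoys. Side view: large cup at (294,277), medium cup at (357,380), pail at (302,177). Next I'll fit the cup silhouettes and stand geometry in both views.

```bash
cat >> h.py <<'E'
from scipy.optimize import minimize
def circ(p,r,z,n=48):
    a=np.linspace(0,2*np.pi,n,endpoint=False);return np.c_[p[0]+r*np.cos(a),p[1]+r*np.sin(a),np.full(n,p[2]+z)]
def sil(f,p,r0,r1,h):
    pts=np.array([proj(f,q) for q in np.r_[circ(p,r0,0),circ(p,r1,h)]])
    m=np.zeros((1920,2560),np.uint8);cv2.fillConvexPoly(m,cv2.convexHull(np.round((pts+.5)*4).astype(np.int32)),1)
    return cv2.resize(m.astype(np.float32),(640,480),interpolation=cv2.INTER_AREA)
def fit(fm,p0,r0,r1,h):
    def cost(p):return sum(np.abs(sil(f,p,r0,r1,h)-m).sum()/m.sum() for f,m in fm)
    r=minimize(cost,p0,method="Nelder-Mead",options=dict(initial_simplex=np.array(p0)+.006*np.r_[[np.zeros(3)],np.eye(3)],xatol=2e-4,fatol=1e-4));return r.x,r.fun
def mask(l,c,f,p,tol=30):
    u=proj(f,p);b=None
    for o in env.outline_of(l,c):
        m=o["pixels"]
        if m.sum()<30: continue
        ys,xs=np.nonzero(m);d=np.hypot(xs.mean()-u[0],ys.mean()-u[1])
        if d<tol and (b is None or d<b[0]): b=(d,m,o["conf"])
    return b
E
python3 - <<'E'
from h import *
F={c:env.grab_frame(c) for c in("side","top")}
for l,p0,d in(("large_cup",[.53,-.006,0],(.04,.042,.045)),("medium_cup",[.597,-.306,0],(.0325,.0335,.072))):
    fm=[]
    for c,f in F.items():
        b=mask(l,c,f,np.array(p0)+[0,0,d[2]/2]) or mask("medium_cup" if l[0]=="l" else "large_cup",c,f,np.array(p0)+[0,0,d[2]/2])
        print(l,c,b and (b[0],b[1].sum(),b[2]))
        if b: fm.append((f,b[1].astype(np.float32)))
    print("joint",fit(fm,p0,*d))
    for k in fm: print(" single",fit([k],p0,*d))
g=[]
for c,(u0,v0,u1,v1) in(("side",(270,120,350,220)),("top",(160,170,260,260))):
    f=F[c];im=f["color"][v0:v1,u0:u1,::-1];g.append(cv2.resize(im,(400,500) if c=="side" else (400,360),interpolation=cv2.INTER_CUBIC))
g[1]=cv2.copyMakeBorder(g[1],0,140,0,0,cv2.BORDER_CONSTANT)
cv2.imwrite("pics/stand.png",np.hstack(g))
E
```

```text
large_cup side (np.float64(0.8890675045171572), np.int64(1170), 0.9)
large_cup top None
joint (array([ 0.53298398,  0.0032496 , -0.01444224]), np.float64(0.02996794879436493))
 single (array([ 0.53298398,  0.0032496 , -0.01444224]), np.float64(0.02996794879436493))
medium_cup side (np.float64(0.7785309041321307), np.int64(1469), 0.97)
medium_cup top (np.float64(0.3266983107424673), np.int64(918), 0.67)
joint (array([ 0.59658369, -0.3046093 , -0.0021613 ]), np.float64(0.07229113578796387))
 single (array([ 0.59617037, -0.30604076,  0.00152042]), np.float64(0.02880360744893551))
 single (array([ 0.5954005 , -0.30358138,  0.00111073]), np.float64(0.03839869424700737))
```

View pics/stand.png

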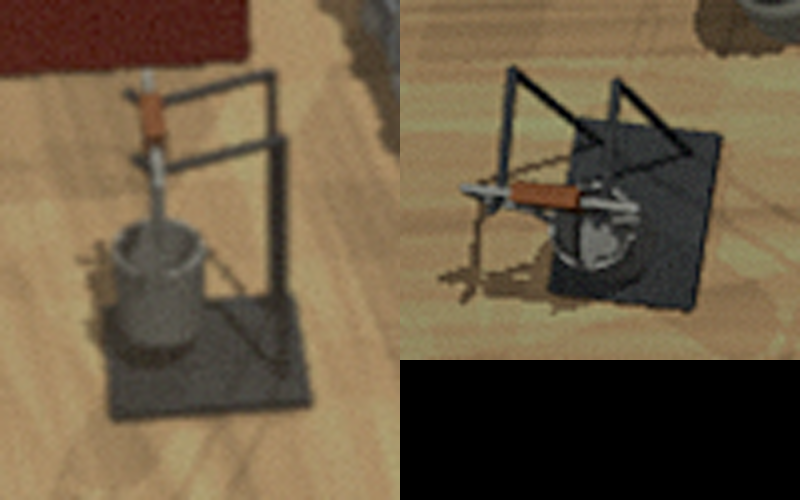

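The crop shows the pail hanging by its bar. The grip is at side px (300,144) and top px (196,219), the post tops at top px (188,187) and (214,190), and the stand is turned slightly. I'll compute the stand yaw and the grip position.

Run:
```python
from h import *
F={c:env.grab_frame(c) for c in("side","top")}
T=lambda x,y:(160+(x-400)/4-.4,170+y/4-.4); S=lambda x,y:(270+x/5-.4,120+y/5-.4)
def yaw(a,b): d=b-a;return np.degrees(np.arctan2(d[1],d[0])).round(1)
P={k:at_z(F["top"],*T(*v),z) for k,(v,z) in dict(postL=((513,68),.172),postR=((615,82),.172),c1=((720,135),.01),c2=((695,308),.01),c3=((550,290),.01),hL=((500,200),.157),g0=((512,194),.166),g1=((579,198),.166)).items()}
for k,v in P.items():print(k,v.round(3))
print("y dirs -90:",yaw(P["postR"],P["postL"])-90,yaw(P["c2"],P["c3"])-90,yaw(P["g1"],P["g0"])-90,"x dir",yaw(P["c2"],P["c1"]))
Q={k:at_z(F["side"],*S(*v),z) for k,(v,z) in dict(pL=((270,73),.172),pR=((280,140),.172),c2=((110,418),.01),c1=((310,405),.01)).items()}
for k,v in Q.items():print(k,v.round(3))
print(yaw(Q["pR"],Q["pL"])-90,yaw(Q["c2"],Q["c1"]))
# grip by two views (mask centroid of grip colour)
R=[]
for c,(u0,v0,u1,v1) in(("side",(285,130,310,155)),("top",(180,205,215,230))):
    im=F[c]["color"][v0:v1,u0:u1];h=cv2.cvtColor(im,cv2.COLOR_RGB2HSV)
    m=((h[...,0]<12)&(h[...,1]>120)&(h[...,2]>70)); 
    n,lab,st,ce=cv2.connectedComponentsWithStats(m.astype(np.uint8));i=1+st[1:,4].argmax();print(c,st[i],ce[i])
    R.append(ray(F[c],ce[i][0]+u0,ce[i][1]+v0))
A=np.c_[R[0][1],-R[1][1]];s=np.linalg.lstsq(A,R[1][0]-R[0][0],rcond=None)[0]
a,b=R[0][0]+s[0]*R[0][1],R[1][0]+s[1]*R[1][1];print("grip",(a+b)/2,np.linalg.norm(a-b))
# large cup, steel: z fixed
ms=mask("large_cup","side",F["side"],[.53,0,.02])
mt=[m for l in("large_cup","medium_cup","jar") for m in[mask(l,"top",F["top"],[.53,0,.02])] if m]
for c,m in [("side",ms)]+[("top",m) for m in mt]:
    if m is None: continue
    f=F[c];r=minimize(lambda p:np.abs(sil(f,[*p,0],.04,.042,.045)-m[1]).sum(),[.53,-.002],method="Nelder-Mead",options=dict(initial_simplex=[[.53,-.002],[.536,-.002],[.53,.004]]));print("large",c,r.x,r.fun/m[1].sum())
```

```text
postL [0.684 0.314 0.172]
postR [0.675 0.26  0.172]
c1 [0.686 0.241 0.01 ]
c2 [0.58  0.254 0.01 ]
c3 [0.592 0.342 0.01 ]
hL [0.616 0.323 0.157]
g0 [0.617 0.314 0.166]
g1 [0.615 0.278 0.166]
y dirs -90: -9.200000000000003 -8.099999999999994 -4.599999999999994 x dir -7.0
pL [0.682 0.311 0.172]
pR [0.673 0.255 0.172]
c2 [0.578 0.25  0.01 ]
c1 [0.684 0.234 0.01 ]
-8.700000000000003 -8.6
side [ 0  0 25  4 85] [11.18823529  1.23529412]
top [ 8 11 11  5 28] [13.28571429 13.03571429]
grip [0.60708963 0.28699466 0.21045456] 0.0008104849357850656
large side [ 0.53123324 -0.00815754] 0.03599916036943745
large top [ 0.52857348 -0.00728353] 0.03971291866028708
```

>>> jog_arm(rows=[1, 0.46, -1, 0, 0, 0, 0, 1, 0.46, -1, 0, 0, 0, 0, 1, 0.46, -1, 0, 0, 0, 0, 1, 0.46, -1, 0, 0, 0, 0, 1, 0.46, -1, 0, 0, 0, 0])

```text
t: 2.58
position: [0.2783, 0.3848, 0.2395]
ee_rot: [0.185, 0.983, 0.0, 0.0]
force: [-0.2, 0.4, 0.4]
width: 0.0855
finger_force: 0.0
```

>>> jog_arm(rows=[1, 0.46, -1, 0, 0, 0, 0, 1, 0.46, -1, 0, 0, 0, 0, 1, 0.46, -1, 0, 0, 0, 0, 1, 0.46, -1, 0, 0, 0, 0, 1, 0.46, -1, 0, 0, 0, 0])

```text
t: 3.2
position: [0.3473, 0.2348, 0.2395]
ee_rot: [0.185, 0.983, 0.0, 0.0]
force: [1.0, -0.0, 0.4]
width: 0.0851
finger_force: 0.0
```

>>> jog_arm(rows=[1, 0.46, -1, 0, 0, 0, 0, 1, 0.46, -1, 0, 0, 0, 0, 1, 0.46, -1, 0, 0, 0, 0, 1, 0.46, -1, 0, 0, 0, 0, 1, 0.46, -1, 0, 0, 0, 0])

```text
t: 3.82
position: [0.4163, 0.0847, 0.2395]
ee_rot: [0.185, 0.983, 0.0, 0.0]
force: [0.6, -0.1, 0.3]
width: 0.0854
finger_force: 0.0
```

>>> jog_arm(rows=[1, 0.46, -1, 0, 0, 0, 0, 1, 0.46, -1, 0, 0, 0, 0, 1, 0.46, -1, 0, 0, 0, 0, 1, 0.46, -1, 0, 0, 0, 0, 1, 0.46, -1, 0, 0, 0, 0])

```text
t: 4.45
position: [0.4853, -0.0653, 0.2394]
ee_rot: [0.185, 0.983, 0.0, 0.0]
force: [0.6, -0.3, -0.1]
width: 0.0856
finger_force: 0.0
```

>>> jog_arm(rows=[1, 0.46, -1, 0, 0, 0, 0, 1, 0.46, -1, 0, 0, 0, 0, 1, 0.46, -1, 0, 0, 0, 0, 1, 0.46, -1, 0, 0, 0, 0, 1, 0.46, -1, 0, 0, 0, 0])

```text
t: 5.08
position: [0.5543, -0.2153, 0.2393]
ee_rot: [0.185, 0.983, 0.0, 0.0]
force: [0.7, -0.4, 0.4]
width: 0.0854
finger_force: 0.0
```

>>> jog_arm(rows=[1, 0.46, -1, 0, 0, 0, 0, 1, 0.46, -1, 0, 0, 0, 0, 1, 0.46, -1, 0, 0, 0, 0, 1, 0, 0, 0, 0, 0, 0])

```text
t: 5.58
position: [0.5956, -0.3063, 0.2382]
ee_rot: [0.186, 0.983, -0.0, -0.0]
force: [0.3, 1.2, -1.0]
width: 0.0851
finger_force: 0.0
```

Run:
```python
from h import *
f=env.grab_frame("wrist");print(f["world_from_camera"].round(3).tolist(),env.sense()["position"])
cv2.imwrite("pics/w1.png",f["color"][:,:,::-1])
print([(m["at"],m["conf"]) for m in env.mark_of("medium_cup","wrist")])
b=mask("medium_cup","wrist",f,[.596,-.305,.036],150)
if b: print(b[0],b[1].sum(),b[2],fit([(f,b[1].astype(np.float32))],[.596,-.305,0],.0325,.0335,.072))
```

```text
[[0.365, 0.881, 0.301, 0.519], [0.931, -0.345, -0.119, -0.274], [-0.001, 0.324, -0.946, 0.372], [0.0, 0.0, 0.0, 1.0]] [ 0.59529808 -0.30493612  0.23855842]
[([0.5973, -0.305, 0.0038], 0.58)]
5.126429007982355 4471 0.74 (array([ 0.59903152, -0.30407265, -0.00871623]), np.float64(0.019332922995090485))
```

View pics/w1.png

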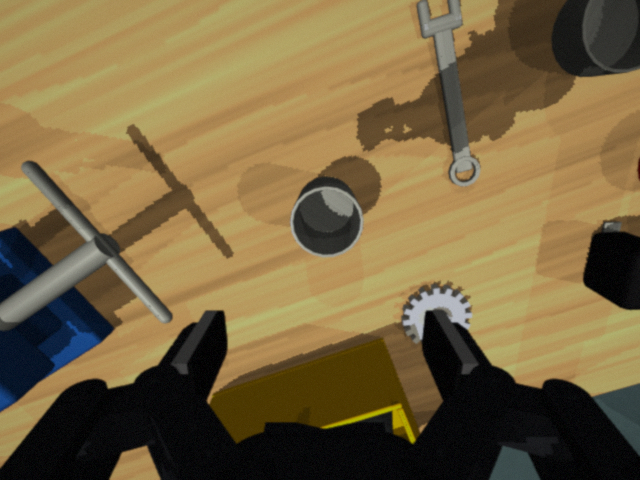

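Wrist view: medium cup centred at (327,217), with the fingertips at (215,330) and (435,330) straddling it. I'll descend and grip.

>>> jog_arm(rows=[1, 0.05, 0, -1, 0, 0, 0, 1, 0, 0, -1, 0, 0, 0, 1, 0, 0, -1, 0, 0, 0, 1, 0, 0, -1, 0, 0, 0, 1, 0, 0, -1, 0, 0, 0])

```text
t: 6.35
position: [0.5966, -0.3029, 0.0891]
ee_rot: [0.184, 0.983, 0.0, 0.0]
force: [1.0, 0.1, 0.6]
width: 0.0855
finger_force: 0.0
```

>>> jog_arm(rows=[1, 0, 0, -0.6, 0, 0, 0, 1, 0, 0, -0.5, 0, 0, 0, 1, 0, 0, 0, 0, 0, 0])

```text
t: 6.72
position: [0.5959, -0.3031, 0.0555]
ee_rot: [0.185, 0.983, 0.0, -0.001]
force: [0.8, 0.4, -1.0]
width: 0.0851
finger_force: 0.0
```

>>> jog_arm(rows=[-1, 0, 0, 0, 0, 0, 0, -1, 0, 0, 0, 0, 0, 0, -1, 0, 0, 0, 0, 0, 0, -1, 0, 0, 0, 0, 0, 0, -1, 0, 0, 0, 0, 0, 0])

```text
t: 7.35
position: [0.598, -0.3051, 0.0582]
ee_rot: [0.185, 0.983, -0.001, 0.002]
force: [-0.5, 0.1, 6.1]
width: 0.0638
finger_force: 66.7
```

>>> jog_arm(rows=[-1, 0, 0, 0.4, 0, 0, 0, -1, 0, 0, 0.8, 0, 0, 0, -1, 0, 0, 0.9, 0, 0, 0, -1, 0, 0, 0.9, 0, 0, 0, -1, 0, 0, 0, 0, 0, 0])

```text
t: 7.98
position: [0.5983, -0.3052, 0.1491]
ee_rot: [0.185, 0.983, -0.001, 0.002]
force: [-0.1, -0.2, -1.4]
width: 0.0642
finger_force: 66.3
```

>>> jog_arm(rows=[-1, -0.1, 0.4, 0, 0, 0, 0, -1, -0.22, 0.9, 0, 0, 0, 0, -1, -0.22, 1, 0, 0, 0, 0, -1, -0.22, 1, 0, 0, 0, 0, -1, -0.22, 1, 0, 0, 0, 0])

```text
t: 8.6
position: [0.5654, -0.1729, 0.1443]
ee_rot: [0.185, 0.983, 0.001, -0.002]
force: [0.8, 0.1, -1.5]
width: 0.0635
finger_force: 66.2
```

>>> jog_arm(rows=[-1, -0.22, 1, 0, 0, 0, 0, -1, -0.22, 1, 0, 0, 0, 0, -1, -0.22, 1, 0, 0, 0, 0, -1, -0.22, 1, 0, 0, 0, 0, -1, -0.22, 1, 0, 0, 0, 0])

```text
t: 9.22
position: [0.532, -0.0233, 0.1445]
ee_rot: [0.185, 0.983, 0.0, -0.002]
force: [-0.3, 0.3, -1.1]
width: 0.0636
finger_force: 66.2
```

>>> jog_arm(rows=[-1, -0.12, 0.6, 0, 0, 0, 0, -1, 0, 0, 0, 0, 0, 0, -1, 0, 0, 0, 0, 0, 0])

```text
t: 9.6
position: [0.5309, -0.0079, 0.146]
ee_rot: [0.185, 0.983, -0.0, -0.0]
force: [0.7, 0.6, -1.3]
width: 0.064
finger_force: 66.3
```

Run:
```python
from h import *
s=env.sense();print(s["position"],s["width"],s["finger_force"])
ims=[]
for c in("side","top","wrist"):
    f=env.grab_frame(c);u=proj(f,[.53,-.008,.06]).astype(int);k=60 if c!="wrist" else 240
    im=f["color"][max(0,u[1]-k):u[1]+k,max(0,u[0]-k):u[0]+k,::-1];print(c,u-k,im.shape)
    ims.append(cv2.resize(im,(400,400) if c!="wrist" else (400,400),interpolation=cv2.INTER_CUBIC) if c!="wrist" else f["color"])
    for l in("medium_cup","large_cup"):
        print(l,[(m["at"].round(4) if hasattr(m["at"],"round") else m["at"],round(m["conf"],2)) for m in env.mark_of(l,c)])
cv2.imwrite("pics/h1.png",np.hstack(ims[:2]))
```

```text
[ 0.5308714  -0.0078841   0.14604282] 0.06395358144378395 66.29837336473429
side [232 205] (120, 120, 3)
medium_cup [([0.5315, -0.0096, 0.0907], 0.93)]
large_cup [([0.3889, 0.002, -0.004], 0.98), ([0.684, 0.0559, 0.0013], 0.98), ([0.5304, -0.0095, 0.0007], 0.86), ([0.8469, 0.0793, -0.0014], 0.56)]
top [283 203] (120, 120, 3)
medium_cup []
large_cup [([0.8477, 0.08, -0.001], 0.96)]
wrist [81 12] (468, 480, 3)
medium_cup [([0.5283, -0.0066, 0.089], 0.7)]
large_cup [([0.5333, -0.0088, -0.0006], 0.9), ([0.392, 0.0007, 0.0006], 0.83), ([0.6827, 0.06, -0.0003], 0.57), ([0.7711, -0.0306, 0.0049], 0.35)]
```

View pics/h1.png

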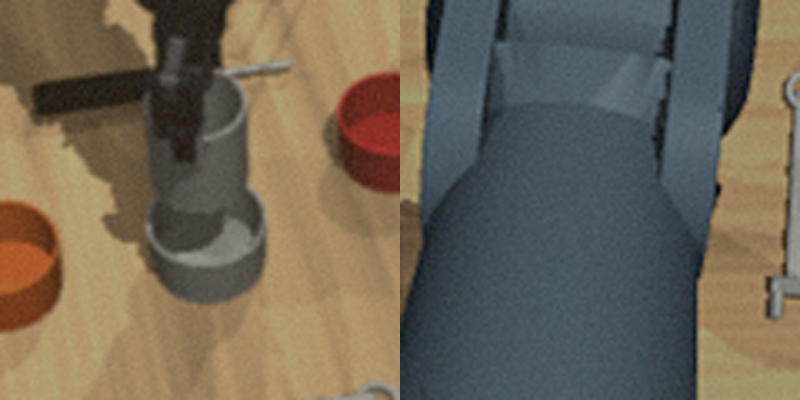

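Side crop: the medium cup is held upright in the fingers, directly over the large cup (foot near px (290,265)). I'll check the alignment with silhouette fits before lowering.

Run:
```python
from h import *
def fit2(f,m,p,z,d):
    # only penalise the visible outline below the hand: compare edges in masked window
    r=minimize(lambda q:np.abs(sil(f,[*q,z],*d)-m).sum(),p,method="Nelder-Mead",options=dict(initial_simplex=np.array(p)+np.array([[0,0],[.006,0],[0,.006]])));return r.x.round(4),round(r.fun/m.sum(),3)
for c in("side","wrist"):
    f=env.grab_frame(c)
    for l,z,d in(("large_cup",0,(.04,.042,.045)),("medium_cup",.09,(.0325,.0335,.072))):
        b=mask(l,c,f,[.53,-.008,z+d[2]/2],60)
        if b: print(c,l,b[1].sum(),fit2(f,b[1],[.53,-.008],z,d))
```

```text
side large_cup 927 (array([ 0.5314, -0.0094]), np.float64(0.321))
side medium_cup 804 (array([ 0.5285, -0.0106]), np.float64(0.567))
wrist large_cup 3711 (array([ 0.5321, -0.006 ]), np.float64(1.827))
wrist medium_cup 22367 (array([ 0.53  , -0.0051]), np.float64(0.069))
```

>>> jog_arm(rows=[-1, 0.07, 0, -0.3, 0, 0, 0, -1, 0, 0, -0.6, 0, 0, 0, -1, 0, 0, -0.5, 0, 0, 0, -1, 0, 0, -0.5, 0, 0, 0, -1, 0, 0, 0, 0, 0, 0])

```text
t: 10.98
position: [0.5315, -0.0071, 0.0877]
ee_rot: [0.185, 0.983, -0.0, -0.002]
force: [0.8, 0.6, -0.7]
width: 0.0635
finger_force: 66.2
```

>>> jog_arm(rows=[-1, 0, 0, -0.25, 0, 0, 0, -1, 0, 0, -0.2, 0, 0, 0, -1, 0, 0, -0.15, 0, 0, 0, -1, 0, 0, 0, 0, 0, 0])

```text
t: 11.48
position: [0.5326, -0.0072, 0.071]
ee_rot: [0.185, 0.983, 0.0, -0.0]
force: [-0.3, 0.1, -1.2]
width: 0.0635
finger_force: 66.3
```

No contact so far. I'll go down in small steps.

>>> jog_arm(rows=[-1, 0, 0, -0.12, 0, 0, 0, -1, 0, 0, -0.1, 0, 0, 0, -1, 0, 0, 0, 0, 0, 0])

```text
t: 11.85
position: [0.5326, -0.0072, 0.0644]
ee_rot: [0.185, 0.983, 0.0, -0.0]
force: [-0.0, -0.3, -1.1]
width: 0.0636
finger_force: 66.3
```

>>> jog_arm(rows=[-1, 0, 0, -0.06, 0, 0, 0, -1, 0, 0, 0, 0, 0, 0, -1, 0, 0, 0, 0, 0, 0])

```text
t: 12.22
position: [0.5329, -0.0073, 0.063]
ee_rot: [0.185, 0.983, 0.0, 0.0]
force: [-0.4, 0.8, -0.9]
width: 0.0639
finger_force: 66.3
```

>>> jog_arm(rows=[-1, 0, 0, -0.05, 0, 0, 0, -1, 0, 0, 0, 0, 0, 0])

```text
t: 12.48
position: [0.5332, -0.0073, 0.0622]
ee_rot: [0.185, 0.983, 0.0, 0.0]
force: [-2.4, 0.5, 4.1]
width: 0.0641
finger_force: 66.8
```

>>> jog_arm(rows=[-1, 0, 0, -0.05, 0, 0, 0, -1, 0, 0, 0, 0, 0, 0])

```text
t: 12.72
position: [0.5333, -0.0074, 0.0621]
ee_rot: [0.185, 0.983, 0.0, 0.001]
force: [-6.1, 0.1, 15.6]
width: 0.0641
finger_force: 68.1
```

>>> jog_arm(rows=[-1, 0, 0, 0.04, 0, 0, 0, 1, 0, 0, 0, 0, 0, 0, 1, 0, 0, 0, 0, 0, 0, 1, 0, 0, 0, 0, 0, 0])

```text
t: 13.22
position: [0.5328, -0.0072, 0.0609]
ee_rot: [0.185, 0.983, 0.0, -0.0]
force: [0.7, -0.1, -0.1]
width: 0.0853
finger_force: 0.0
```

>>> jog_arm(rows=[1, 0, 0, 0.3, 0, 0, 0, 1, 0, 0, 0.8, 0, 0, 0, 1, 0, 0, 1, 0, 0, 0, 1, 0, 0, 1, 0, 0, 0, 1, 0, 0, 1, 0, 0, 0])

```text
t: 13.85
position: [0.5329, -0.0073, 0.1857]
ee_rot: [0.185, 0.983, 0.0, 0.0]
force: [0.2, -0.4, -1.0]
width: 0.0854
finger_force: 0.0
```

>>> jog_arm(rows=[1, 0, 0, 1, 0, 0, 0, 1, 0, 0, 1, 0, 0, 0, 1, 0, 0, 0, 0, 0, 0])

```text
t: 14.22
position: [0.5347, -0.0075, 0.2472]
ee_rot: [0.185, 0.983, 0.0, 0.003]
force: [1.0, 0.7, -0.1]
width: 0.0854
finger_force: 0.0
```

Run:
```python
from h import *
s=env.sense();print(s["position"],s["width"])
for c in("side","wrist"):
    f=env.grab_frame(c)
    for l in("medium_cup","large_cup"):
        print(c,l,[(np.round(m["at"],4),round(m["conf"],2)) for m in env.mark_of(l,c)[:3]])
    b=mask("medium_cup",c,f,[.532,-.007,.05],60)
    if b: 
        r=fit([(f,b[1].astype(np.float32))],[.532,-.007,.004],.0325,.0335,.072);print(b[1].sum(),r)
    if c=="wrist": cv2.imwrite("pics/w2.png",f["color"][:,:,::-1])
```

```text
[ 0.53470288 -0.00748815  0.2471803 ] 0.0853842125257383
side medium_cup [(array([ 0.5352, -0.0084,  0.0055]), 0.89), (array([ 0.7716, -0.0333,  0.0034]), 0.43)]
side large_cup [(array([ 5.319e-01, -6.200e-03,  5.000e-04]), 0.92), (array([ 0.3876,  0.0015, -0.003 ]), 0.92), (array([ 0.8469,  0.0758, -0.0029]), 0.7)]
862 (array([ 0.54939935,  0.11549022, -0.1281335 ]), np.float64(0.13413573801517487))
wrist medium_cup [(array([ 0.5323, -0.0078,  0.0065]), 0.86)]
wrist large_cup [(array([ 0.6826,  0.0596, -0.0011]), 0.8), (array([ 0.3906,  0.0036, -0.003 ]), 0.67)]
4539 (array([ 0.53412763, -0.0060717 , -0.00142612]), np.float64(0.017225710675120354))
```

View pics/w2.png

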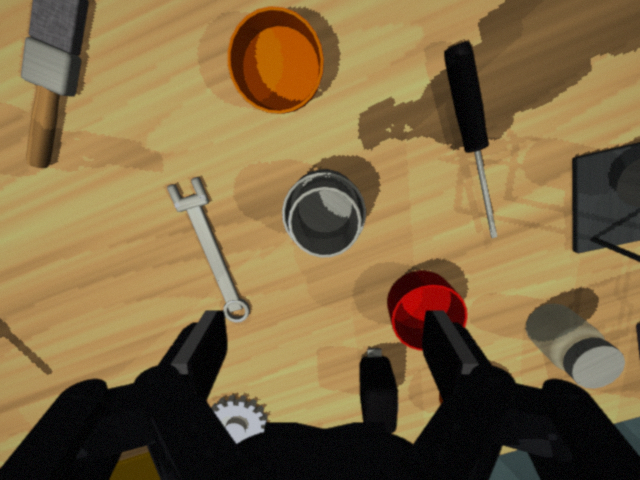

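The medium cup is nested in the large one, concentric, at wrist px (324,215). Next is the pail, with a turn of about -77°.

>>> jog_arm(rows=[1, 0.22, 0.85, 0.11, 0, 0, -1, 1, 0.22, 0.85, 0.11, 0, 0, -1, 1, 0.22, 0.85, 0.11, 0, 0, -1, 1, 0.22, 0.85, 0.11, 0, 0, -1, 1, 0.22, 0.85, 0.11, 0, 0, -1])

```text
t: 15.25
position: [0.5659, 0.1211, 0.2602]
ee_rot: [0.394, 0.919, -0.0, -0.0]
force: [0.4, -0.6, -0.5]
width: 0.0856
finger_force: 0.0
```

>>> jog_arm(rows=[1, 0.22, 0.85, 0.11, 0, 0, -1, 1, 0.22, 0.85, 0.11, 0, 0, -1, 1, 0.22, 0.85, 0.11, 0, 0, -1, 1, 0.22, 0.85, 0.11, 0, 0, -1, 1, 0.22, 0.85, 0.11, 0, 0, -1])

```text
t: 15.88
position: [0.5989, 0.2486, 0.2766]
ee_rot: [0.584, 0.812, -0.0, -0.0]
force: [-0.4, -0.4, 0.4]
width: 0.0851
finger_force: 0.0
```

>>> jog_arm(rows=[1, 0.22, 0.85, 0.11, 0, 0, -1, 1, 0.22, 0.8, 0.11, 0, 0, -1, 1, 0, 0, 0, 0, 0, -1, 1, 0, 0, 0, 0, 0, -1, 1, 0, 0, 0, 0, 0, -1])

```text
t: 16.5
position: [0.6119, 0.2974, 0.2829]
ee_rot: [0.746, 0.666, -0.001, -0.0]
force: [-0.4, -0.3, -0.8]
width: 0.0856
finger_force: 0.0
```

>>> jog_arm(rows=[0, 0, 0, 0, 0, 0, -0.34, 0, 0, 0, 0, 0, 0, 0, 0, 0, 0, 0, 0, 0, 0])

```text
t: 16.88
position: [0.6121, 0.2972, 0.2836]
ee_rot: [0.755, 0.656, -0.0, -0.0]
force: [-0.7, -0.0, -1.1]
width: 0.0428
finger_force: 0.0
```

Run:
```python
from h import *
s=env.sense();print(s["position"],s["ee_rot"],s["width"],s["qpos"].round(2))
for c in("side","wrist"):
    f=env.grab_frame(c)
    for l in("pail_grip","small_pail","stand"):
        print(c,l,[(np.round(m["at"],4),round(m["conf"],2)) for m in env.mark_of(l,c)[:3]])
    if c=="wrist": cv2.imwrite("pics/w3.png",f["color"][:,:,::-1]); print(f["world_from_camera"].round(3).tolist(), proj(f,[.616,.297,.162]))
```

```text
[0.61205304 0.29720744 0.28359954] [ 7.54513658e-01  6.56284337e-01 -9.34129952e-05 -2.14514937e-06] 0.042820868152698525 [ 0.36  0.63  0.6   1.54 -0.    2.07]
side pail_grip [(array([0.6142, 0.2998, 0.1612]), 0.87)]
side small_pail [(array([0.6178, 0.2995, 0.0345]), 0.66), (array([ 0.7774,  0.1979, -0.0018]), 0.28)]
side stand [(array([ 0.6116,  0.2976, -0.001 ]), 0.75), (array([ 0.7716, -0.0315,  0.0036]), 0.66)]
wrist pail_grip [(array([0.6173, 0.2948, 0.1586]), 0.74), (array([0.7754, 0.201 , 0.0035]), 0.42), (array([ 0.6166,  0.2969, -0.0045]), 0.33)]
wrist small_pail [(array([0.6154, 0.2959, 0.0347]), 0.81)]
wrist stand [(array([ 0.6131,  0.2992, -0.    ]), 0.92)]
[[0.99, -0.131, -0.044, 0.624], [-0.138, -0.937, -0.322, 0.381], [0.001, 0.325, -0.946, 0.417], [0.0, 0.0, 0.0, 1.0]] [328.51799763 239.2644811 ]
```

View pics/w3.png

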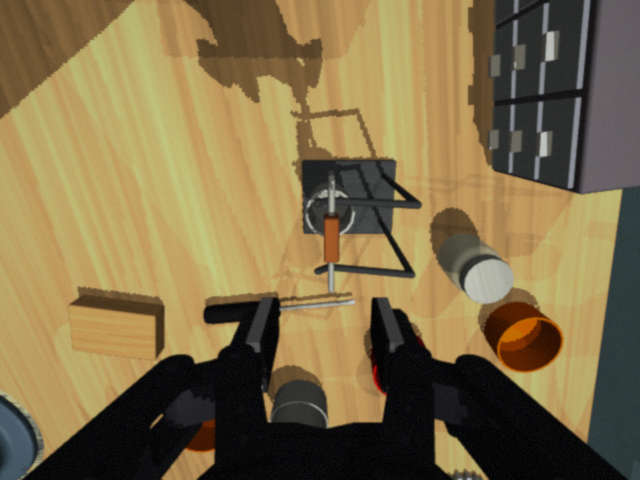

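Wrist view: grip at (331,240) with its bar aligned with the image vertical, so the yaw matches. The fingertips straddle it symmetrically at x≈265 and 385. Descending to grip.

>>> jog_arm(rows=[0, 0.18, 0, -0.6, 0, 0, 0, 0, 0, 0, -1, 0, 0, 0, 0, 0, 0, -1, 0, 0, 0, 0, 0, 0, -0.9, 0, 0, 0, 0, 0, 0, -0.5, 0, 0, 0])

```text
t: 17.9
position: [0.6166, 0.2969, 0.162]
ee_rot: [0.755, 0.656, -0.001, -0.0]
force: [0.1, -0.2, 0.5]
width: 0.0425
finger_force: 0.0
```

>>> jog_arm(rows=[0, 0, 0, -0.4, 0, 0, 0, 0, 0, 0, 0, 0, 0, 0])

```text
t: 18.15
position: [0.6172, 0.2972, 0.1512]
ee_rot: [0.755, 0.656, -0.0, -0.0]
force: [-0.8, -0.5, -0.1]
width: 0.0427
finger_force: 0.0
```

>>> jog_arm(rows=[-1, 0, 0, 0, 0, 0, 0, -1, 0, 0, 0, 0, 0, 0, -1, 0, 0, 0, 0, 0, 0, -1, 0, 0, 0, 0, 0, 0, -1, 0, 0, 0, 0, 0, 0])

```text
t: 18.77
position: [0.6182, 0.2977, 0.153]
ee_rot: [0.755, 0.656, 0.001, 0.0]
force: [-0.1, -0.3, 5.3]
width: 0.0108
finger_force: 60.3
```

>>> jog_arm(rows=[-1, 0, 0, 0.3, 0, 0, 0, -1, 0, 0, 0.27, 0, 0, 0, -1, 0, 0, 0, 0, 0, 0, -1, 0, 0, 0, 0, 0, 0])

```text
t: 19.27
position: [0.6174, 0.2972, 0.1686]
ee_rot: [0.755, 0.656, -0.0, 0.0]
force: [-0.1, -0.3, -0.4]
width: 0.0109
finger_force: 59.5
```

Run:
```python
from h import *
s=env.sense();print(s["position"],s["force"],s["width"])
g=[]
for c in("side","wrist"):
    f=env.grab_frame(c);u=proj(f,s["position"]+[0,0,-.06]).astype(int)
    for l in("pail_grip","small_pail"): print(c,l,[(np.round(m["at"],4),round(m["conf"],2)) for m in env.mark_of(l,c)[:2]])
    k=50 if c=="side" else 130
    g.append(cv2.resize(f["color"][u[1]-k:u[1]+k,u[0]-k:u[0]+k,::-1],(400,400),interpolation=cv2.INTER_CUBIC))
cv2.imwrite("pics/l1.png",np.hstack(g))
```

```text
[0.61742802 0.29717509 0.16857436] [-0.10042136 -0.27966409 -0.43798943] 0.01086059361172219
side pail_grip [(array([0.6132, 0.2979, 0.1786]), 0.9)]
side small_pail [(array([0.6163, 0.2979, 0.0484]), 0.63)]
wrist pail_grip [(array([0.6167, 0.2943, 0.1743]), 0.93)]
wrist small_pail [(array([0.617 , 0.2971, 0.0512]), 0.91)]
```

View pics/l1.png

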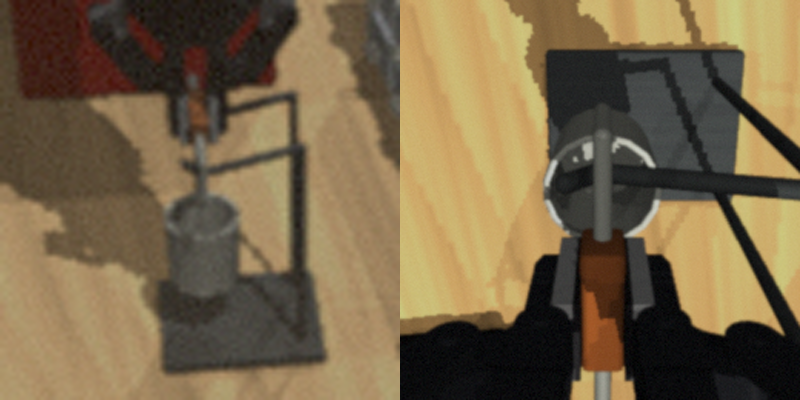

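The pail is clear of the hooks and upright in the grip (side crop (200,240), wrist crop bar at (602,190)). Drawing it off along the stand's -x.

>>> jog_arm(rows=[-1, -0.2, 0.03, 0, 0, 0, 0, -1, -0.5, 0.07, 0, 0, 0, 0, -1, -0.6, 0.08, 0, 0, 0, 0, -1, -0.6, 0.08, 0, 0, 0, 0, -1, -0.5, 0.07, 0, 0, 0, 0])

```text
t: 20.2
position: [0.5443, 0.3073, 0.1689]
ee_rot: [0.755, 0.656, -0.0, -0.0]
force: [0.6, 0.1, -1.1]
width: 0.0111
finger_force: 59.4
```

>>> jog_arm(rows=[-1, 0, 0, 0, 0, 0, 0, -1, 0, 0, 0.3, 0, 0, 0, -1, 0, 0, 0.8, 0, 0, 0, -1, 0, 0, 0.8, 0, 0, 0, -1, 0, 0, 0.6, 0, 0, 0])

```text
t: 20.82
position: [0.5468, 0.3071, 0.2457]
ee_rot: [0.755, 0.656, 0.001, 0.0]
force: [-0.5, 0.1, -0.2]
width: 0.0111
finger_force: 59.5
```

>>> jog_arm(rows=[-1, -0.04, -0.4, 0, 0, 0, 0, -1, -0.04, -0.8, 0, 0, 0, 0, -1, -0.04, -1, 0, 0, 0, 0, -1, -0.04, -1, 0, 0, 0, 0, -1, -0.04, -1, 0, 0, 0, 0])

```text
t: 21.45
position: [0.5391, 0.1792, 0.2429]
ee_rot: [0.755, 0.656, -0.001, -0.0]
force: [-0.0, 1.0, -1.5]
width: 0.0107
finger_force: 59.4
```

>>> jog_arm(rows=[-1, -0.04, -1, 0, 0, 0, 0, -1, -0.04, -1, 0, 0, 0, 0, -1, -0.04, -1, 0, 0, 0, 0, -1, -0.04, -1, 0, 0, 0, 0, -1, -0.04, -1, 0, 0, 0, 0])

```text
t: 22.08
position: [0.5328, 0.0293, 0.243]
ee_rot: [0.755, 0.656, -0.001, -0.0]
force: [-0.2, -0.9, -0.9]
width: 0.0105
finger_force: 59.4
```

>>> jog_arm(rows=[-1, -0.04, -0.8, 0, 0, 0, 0, -1, 0, -0.45, 0, 0, 0, 0, -1, 0, 0, 0, 0, 0, 0, -1, 0, 0, 0, 0, 0, 0])

```text
t: 22.58
position: [0.5322, -0.0058, 0.2436]
ee_rot: [0.755, 0.656, 0.0, -0.0]
force: [-0.5, -0.7, -1.1]
width: 0.011
finger_force: 59.4
```

Run:
```python
from h import *
s=env.sense();print(s["position"],s["ee_rot"])
g=[]
for c in("side","wrist"):
    f=env.grab_frame(c);u=proj(f,s["position"]+[0,0,-.12]).astype(int)
    for l in("pail_grip","small_pail","medium_cup","large_cup"): print(c,l,[(np.round(m["at"],4),round(m["conf"],2)) for m in env.mark_of(l,c)[:2]])
    print(c,"pred",proj(f,[.533,-.007,.076]),proj(f,s["position"]-[0,0,.117]))
    k=60 if c=="side" else 140
    print(u-k);g.append(cv2.resize(f["color"][max(u[1]-k,0):u[1]+k,max(0,u[0]-k):u[0]+k,::-1],(400,400),interpolation=cv2.INTER_CUBIC))
cv2.imwrite("pics/p1.png",np.hstack(g))
```

```text
[ 0.53221016 -0.00582389  0.24362402] [ 7.54558055e-01  6.56233251e-01  5.43357379e-05 -2.44135838e-04]
side pail_grip [(array([ 0.5295, -0.0048,  0.2526]), 0.75)]
side small_pail [(array([ 0.5288, -0.0067,  0.1202]), 0.74)]
side medium_cup [(array([ 0.5374, -0.0094,  0.0086]), 0.69)]
side large_cup [(array([ 0.5307, -0.0091,  0.0006]), 0.93), (array([0.6856, 0.0569, 0.0031]), 0.92)]
side pred [293.13888456 260.47163478] [291.61287649 244.86014342]
[231 185]
wrist pail_grip [(array([ 0.5295, -0.0083,  0.2535]), 0.96)]
wrist small_pail [(array([ 0.5327, -0.0066,  0.1277]), 0.91)]
wrist medium_cup [(array([ 0.5314, -0.0065,  0.0049]), 0.89)]
wrist large_cup [(array([6.846e-01, 5.740e-02, 3.000e-04]), 0.94), (array([0.8445, 0.0797, 0.0025]), 0.78)]
wrist pred [324.50385004 224.82937417] [323.38366352 241.66665644]
[183 100]
```

View pics/p1.png

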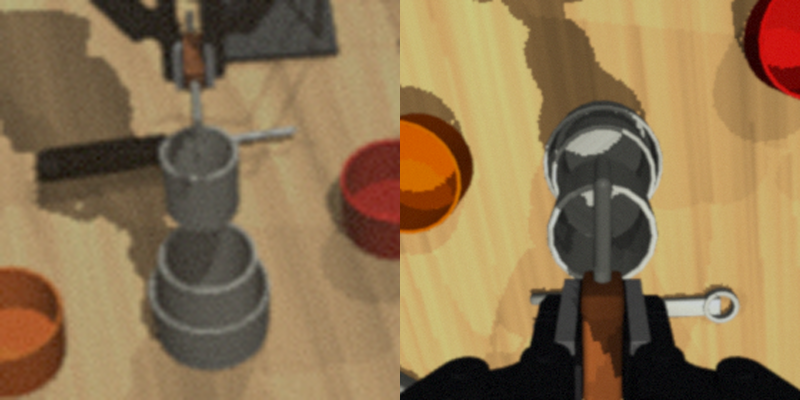

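Side crop: the pail is just above the nested cups. Pail axis is at crop column ~201 and the medium rim at ~209, 1.5 to 2 mm more apart than the calibration predicts for aligned axes. I'll correct by +1.5 mm in x and -1 mm in y while lowering.

>>> jog_arm(rows=[-1, 0.05, -0.04, -0.3, 0, 0, 0, -1, 0, 0, -0.6, 0, 0, 0, -1, 0, 0, -0.6, 0, 0, 0, -1, 0, 0, -0.4, 0, 0, 0, -1, 0, 0, 0, 0, 0, 0])

```text
t: 23.7
position: [0.5329, -0.0075, 0.1856]
ee_rot: [0.755, 0.656, -0.001, -0.001]
force: [0.1, -0.2, -0.7]
width: 0.0114
finger_force: 59.4
```

>>> jog_arm(rows=[-1, 0, 0, -0.4, 0, 0, 0, -1, 0, 0, -0.5, 0, 0, 0, -1, 0, 0, -0.4, 0, 0, 0, -1, 0, 0, -0.3, 0, 0, 0, -1, 0, 0, 0, 0, 0, 0])

```text
t: 24.32
position: [0.533, -0.0074, 0.1378]
ee_rot: [0.755, 0.656, -0.001, -0.001]
force: [-0.5, -0.9, -0.5]
width: 0.0111
finger_force: 59.4
```

>>> jog_arm(rows=[-1, 0, 0, -0.15, 0, 0, 0, -1, 0, 0, -0.13, 0, 0, 0, -1, 0, 0, 0, 0, 0, 0])

```text
t: 24.7
position: [0.5336, -0.0075, 0.1302]
ee_rot: [0.755, 0.656, -0.0, -0.0]
force: [-0.3, -0.5, -0.4]
width: 0.0112
finger_force: 59.5
```

>>> jog_arm(rows=[-1, 0, 0, -0.07, 0, 0, 0, -1, 0, 0, 0, 0, 0, 0, -1, 0, 0, 0, 0, 0, 0])

```text
t: 25.08
position: [0.5339, -0.0076, 0.1284]
ee_rot: [0.755, 0.656, 0.0, 0.0]
force: [0.0, 0.4, -0.8]
width: 0.0108
finger_force: 59.5
```

>>> jog_arm(rows=[-1, 0, 0, -0.07, 0, 0, 0, -1, 0, 0, 0, 0, 0, 0, -1, 0, 0, 0, 0, 0, 0])

```text
t: 25.45
position: [0.5338, -0.0075, 0.1262]
ee_rot: [0.755, 0.656, 0.0, -0.0]
force: [-1.1, -0.4, -1.0]
width: 0.0108
finger_force: 59.5
```

>>> jog_arm(rows=[-1, 0, 0, -0.05, 0, 0, 0, -1, 0, 0, 0, 0, 0, 0, -1, 0, 0, 0, 0, 0, 0])

```text
t: 25.82
position: [0.5342, -0.0076, 0.1254]
ee_rot: [0.755, 0.656, 0.0, 0.0]
force: [-1.6, 0.1, 5.7]
width: 0.0108
finger_force: 60.2
```

The pail bottomed at the expected height. Release and retreat.

>>> jog_arm(rows=[0, 0, 0, 0, 0, 0, 0, 0, 0, 0, 0, 0, 0, 0, 0, 0, 0, 0, 0, 0, 0])

```text
t: 26.2
position: [0.5337, -0.0075, 0.1244]
ee_rot: [0.755, 0.656, -0.0, -0.0]
force: [-0.1, 0.8, -0.5]
width: 0.0427
finger_force: 0.0
```

>>> jog_arm(rows=[0, 0, 0, 0.3, 0, 0, 0, 0, 0, 0, 0.8, 0, 0, 0, 0, 0, 0, 1, 0, 0, 0, 0, 0, 0, 1, 0, 0, 0, 0, 0, 0, 1, 0, 0, 0])

```text
t: 26.82
position: [0.5338, -0.0075, 0.2494]
ee_rot: [0.755, 0.656, 0.0, 0.0]
force: [-0.2, 0.4, 0.4]
width: 0.0425
finger_force: 0.0
```

>>> jog_arm(rows=[0, 0, 1, 0, 0, 0, 0, 0, 0, 1, 0, 0, 0, 0, 0, 0, 1, 0, 0, 0, 0, 0, 0, 1, 0, 0, 0, 0, 0, 0, 1, 0, 0, 0, 0])

```text
t: 27.45
position: [0.5339, 0.1434, 0.2484]
ee_rot: [0.755, 0.656, 0.0, 0.0]
force: [0.2, -0.6, 0.6]
width: 0.043
finger_force: 0.0
```

Run:
```python
from h import *
s=env.sense();print(s["position"],s["width"])
g=[]
for c in("side","wrist"):
    f=env.grab_frame(c);u=proj(f,[.533,-.007,.06]).astype(int)
    for l in("pail_grip","small_pail","medium_cup","large_cup"): print(c,l,[(np.round(m["at"],4),round(m["conf"],2)) for m in env.mark_of(l,c)[:2]])
    if c=="side":
        print([(k,proj(f,[.533,-.007,z]).round(1)) for k,z in(("grip",.134),("pailrim",.057),("medrim",.076),("largerim",.045))],u-60)
        g.append(cv2.resize(f["color"][u[1]-60:u[1]+60,u[0]-60:u[0]+60,::-1],(480,480),interpolation=cv2.INTER_CUBIC))
cv2.imwrite("pics/end.png",g[0])
```

```text
[0.53385253 0.14342026 0.24844402] 0.04304470651177397
side pail_grip [(array([ 0.5286, -0.0089,  0.1348]), 0.69), (array([ 0.5417, -0.146 , -0.0023]), 0.37)]
side small_pail [(array([ 0.5342, -0.007 ,  0.0062]), 0.64), (array([ 0.5328, -0.0062, -0.0014]), 0.21)]
side medium_cup [(array([ 0.5373, -0.0087,  0.007 ]), 0.79), (array([ 0.7692, -0.2291, -0.0014]), 0.42)]
side large_cup [(array([6.855e-01, 5.710e-02, 1.000e-04]), 0.95), (array([ 0.8483,  0.0831, -0.0017]), 0.75)]
[('grip', array([291.9, 242.9])), ('pailrim', array([293.5, 266. ])), ('medrim', array([293.1, 260.5])), ('largerim', array([293.8, 269.4]))] [233 205]
wrist pail_grip [(array([ 0.5345, -0.0088,  0.134 ]), 0.57), (array([0.3098, 0.1642, 0.0023]), 0.28)]
wrist small_pail [(array([ 0.5336, -0.0106,  0.0098]), 0.88), (array([0.7748, 0.1998, 0.0048]), 0.31)]
wrist medium_cup [(array([ 0.5295, -0.0073,  0.0082]), 0.75)]
wrist large_cup [(array([ 0.5293, -0.0077, -0.0015]), 0.96), (array([0.8474, 0.0795, 0.0022]), 0.84)]
```

View pics/end.png

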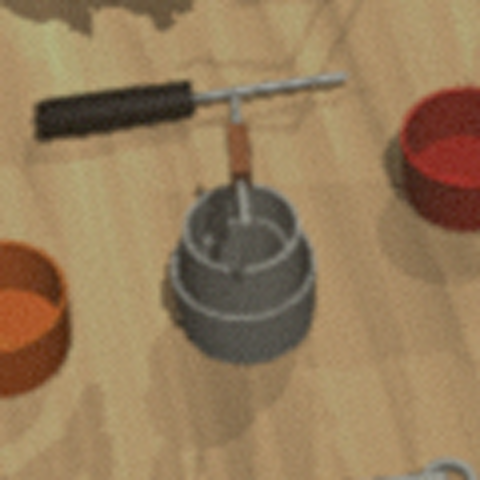

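The set is nested and upright: grip at crop (238,150), medium rim at (242,232), large rim at (243,280), with heights matching (pail 0.006, grip 0.134). Handing in.

```bash
python3 -c "
from rig import env
print(env.finish_job())"
```

```text
the job is handed in; nothing more can be done
None
```

The job is handed in with the set nested and upright on the bench (small pail in medium cup in large cup), the other things untouched, finished at about 27.5 s of the 72 s; the hand-in returned no verdict.

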